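# Stopper the jar and hold the supply chest open

### The arm

A 6-joint arm with a two-finger parallel gripper is mounted at the origin on the work surface. World frame = base frame: x ahead of the robot, y to its left, z up, the work surface at z = 0. Lengths are in mm, angles in rad, forces in N, time in s.
With the tool pointing down it reaches from about 300 to 950 mm from the base axis. Payload 3.1 kg.
Tool frame: the origin (TCP) lies on the centre line of the jaws, within the pads' length; the fingertips stand 11 mm ahead of it and the grasp point (between the pads) lies 8 mm behind it; z points along the fingers, y is the line along which they close (so a half turn about z gives the same grasp; the last joint's range is limited). The gripper opens to 85 mm and grips with 20 to 120 N. Pads are 22 mm wide; open, the fingers measure 114 mm over their backs; the gripper's body (76 mm by 85 mm) begins 54 mm behind the grasp point. The pads swing forward as they close: fully open they stand 13 mm farther back than shut.
Start: joints at [-1.192, 0.308, 1.634, -0, 1.2, -0.07], TCP at [271.153, -563.123, 242.272] pointing down, gripper open.
Joint ranges: [-3.06, 3.06], [-0.79, 1.96], [0.05, 2.63], [-1.19, 4.34], [0.05, 2.64], [-2.94, 2.94]. Speed limits (rad/s): [2.79, 2.79, 3.14, 3.14, 3.14, 3.14].

### API

Orientations are given as a unit quaternion [w, x, y, z].
In Python, from bench import arm gives the robot as it stands.
- The arm moves only by the tool drive_tool, never from a script. Its argument "moves" is one flat list of numbers, 7 for each row, row after row: the shift along the tool's x, y, z in mm, then the turn, a rotation vector about the tool's x, y, z in degrees, then the closure, from 0 (fully open) to 1 (shut). A call has exactly 8 rows; each row shifts and turns the commanded pose from where the row before left it, along the tool's axes as they then stand; what a row does not reach is not made up. A row lasts 1/12 s, in which the tool goes at most 41.7 mm and 7.16 degrees, less where a joint would pass 70% of its speed; a pose out of reach is approached as far as the arm can. A call with a gripper value outside its range is refused whole. The fingers move at their own pace and stop on an object; the grip force is fixed at half the most. Time passes only in rows, so rows that do not move let the fingers close, or fill a call up. It gives the time, the measured TCP pose, the force, the opening and the grip force at its end, in the units of the state.
- arm.state(): the state, without advancing time (a new reading comes with each control period).
- arm.read_camera(name): name is "scene" or "top" or "wrist"; returns (picture, depth): 480x640x3 uint8, red, green, blue; 480x640 float32, mm along the optical axis (not along the pixel's ray), 0 where there is no reading.
- arm.camera_model(name): a dict with "vertical_fov" (degrees; the focal length in pixels is half the picture's height over the tangent of half this angle, whatever the lens; pixels are square), "cx", "cy" (the principal point, pixels), "camera_from_world" (4x4, takes a point from world to camera coordinates). Camera axes: x right, y down, z forward; pixel columns grow to the right and rows downward; lengths in mm; the calibration is good to about 2 mm. A picture is of the moment at which its call begins: read the wrist's pose just before it. camera_model takes no time and is no camera call; for the wrist camera it gives the pose at the moment of the call.
- arm.close_job(): hands the job in; it is judged then, once.
Trained networks look in the newest picture that a camera, given by its name, has taken for a name from the list of things; names that differ only in an ending like _2 or _b are one class to them, and where a whole thing is asked for, a point or a joint stands for the part that bears it (a point fixed in the world has none). Each returns a list of dicts, best first, with "score" (0 to 1); they miss things now and then, are a little off and sometimes report something else, mostly with a low value. They report only what shows in the picture. A call takes as long as a camera call. They do not tell look-alikes from the thing itself.
- arm.find_in(camera, query): "location" ([x, y, z] in mm, in world coordinates, good to about 4 mm: the middle of the surface that is visible of it).
The state is a dict: "t": time; "q": joint angles; "joint_vel": joint speeds; "tau": joint torques, N m; "tcp_pos": TCP position; "tool_rot": TCP orientation; "force": force on the tool from outside, world axes, zero at the start; "moment": the same for the moment, N m; "gripper_width": opening from 0.0 (shut) to 1.0 (fully open); "gripper_force": force on a finger pad.
Only numpy, scipy, OpenCV 4.12 (cv2) and the standard library are available. Lean on these libraries where they do the work, as an engineer would, in place of code of your own. Each camera call takes 0.05 s, during which the arm holds its last target. There are 200 camera calls.

### The job

I want to put the amber jar away in the white supply chest: first take the red stopper from its wooden ring and set it fully home in the jar's neck, and let go of it. Then lift the chest's lid by the bar and keep holding it open at 60 degrees from closed so that I can lower the jar in; the lid falls shut on its own, so finish while still holding it, steady. Leave the jar and everything else on the counter standing where it is, and do not use anything as a prop.

Things in the scene. Friction and masses are not known exactly. Their poses are not given: they have to be found in the camera images.
- chest: white enamelled open-topped supply chest, fixed to the counter, 190 (its x) x 260 (its y) x 140 mm high, walls 6 mm, empty. Origin: centre of its underside; its x axis points from the lid's bar towards the hinge, z up.
- lid (a joint): hinge angle of the chest's dark brown wooden lid: 0 closed, grows as the lid opens upward, 1.047 is 60 degrees, stop at 1.45. The hinge is free-running, so the lid (about 0.4 kg) falls shut from any angle unless held.
- lid_hinge (a point): point on the lid's hinge axis, at the middle of the chest's far rim: 95 mm along the chest's x from its origin and 140.5 mm above the counter. The axis runs along the chest's y. This frame turns with the lid; when closed its axes are the chest's. The lid is 12 mm thick (from 0 to 12 mm in this frame's z) and reaches to 191 mm in its -x.
- lid_bar (a point): middle of the lid's handle: a level round steel bar 12 mm thick, 130 mm long along the chest's y, on two arms in front of the lid's free edge, at (-230, 0, 6) mm in the lid_hinge frame, about 146 mm above the counter when closed. Gaps: 33 mm to the lid's edge or chest; nothing beneath. Pinched from above with jaws across it, it turns between the pads as it travels its 230 mm arc.
- jar: squat amber glass jar, loose, standing, 0.45 kg: body 100 mm across and about 50 mm high, with a neck 53 mm across on top; 85 mm high. Origin: centre of its underside, z up.
- jar_mouth (a point): centre of the jar's rim, 85 mm above its underside. The bore is straight, 41 mm across and 35 mm deep.
- stopper: red stopper, 50 g, 63 mm high, z up: tapered plug 26 mm long (25 mm across at its foot, 38 mm at the top), then a collar 50 mm across and 5 mm thick, then a cylindrical grip 30 mm across and 32 mm high. Origin: centre of the plug's foot; the grip spans 31 to 63 mm above it. It starts upright in the stand.
- stopper_collar (a point): centre of the underside of the stopper's collar, 26 mm above its origin; when fully home the collar lies on the jar's rim.
- stand: pale wooden ring fixed to the counter, 66 mm across, 40 mm high, bore 43 mm; the stopper's collar rests on its rim at the start. Origin: centre of its underside.
- mug: blue mug, 80 mm across and 90 mm high with a handle; a bystander. Origin: centre of its underside.
- detergent: blue bottle with white cap, 80 mm across and 200 mm high; a bystander. Origin: centre of its underside.
- tin: low can, 90 mm across and 60 mm high; a bystander. Origin: centre of its underside.
- brush: hand brush lying flat at the back of the counter, 200 mm long along its x, 42 mm wide, 20 mm high; a bystander. Origin: middle of its underside.
- pegjar: green glass jar with wooden cap, 80 mm across and 100 mm high; a bystander. Origin: centre of its underside.
There are look-alikes about, which are no part of the job. Of the things shaped like the stopper, the red one is meant.

How it is judged:
By the outcome, as a careful person would: the job done as asked, in the order asked, and still so for the second after the job is handed in, while the arm keeps its last pose, push and grip.
It also fails if it takes over 54 s, if anything falls off the work surface, if the arm or the gripper's body presses on something with over 40 N, if the wrist force passes 120 N, or if a joint passes its speed limit or range.

## Working session

There is one attempt and no reset: what is moved stays moved. The work goes in short steps, Python scripts to look and compute and a tool call to move; the robot and the scene stay as the last step left them, time stands still between calls to the robot, and variables do not carry over. Pictures are saved under pics/ and viewed, at most 10 in all, crops included, and the job is handed in when it is done.

Besides the shell and the picture viewer there is one more tool, called after "Emit:" as a command line: name --argument value ..., lists and objects as JSON in quotes. drive_tool: Moves the arm, as the interface text tells. Its arguments: {"type":"object","properties":{"moves":{"type":"array"}},"required":["moves"]}

```bash
mkdir -p pics; ls; cat > h.py <<'E'
import numpy as np, cv2
from bench import arm
def cam(n):
    m=arm.camera_model(n); p,d=arm.read_camera(n)
    f=240/np.tan(np.radians(m["vertical_fov"]/2)); T=np.linalg.inv(np.array(m["camera_from_world"]))
    v,u=np.mgrid[:480,:640]
    P=np.stack([(u-m["cx"])/f*d,(v-m["cy"])/f*d,d,np.ones_like(d)],-1)@T.T
    return p,d,P[...,:3]
def save(n,p): cv2.imwrite(f"pics/{n}.png",np.ascontiguousarray(p[...,::-1]))
E
python3 - <<'E'
from h import *
s=arm.state(); print({k:np.round(s[k],3) for k in s})
for c in("scene","top"):
    p,d,P=cam(c); save(c+"1",p); np.savez(c+"1.npz",p=p,P=P)
for q in("stopper","jar","chest","lid_bar","stand","mug","detergent","tin","brush","pegjar"):
    print(q,[(np.round(r["location"]).tolist(),round(r["score"],2)) for r in arm.find_in("top",q)[:3]])
E
```

```text
pics
{'t': np.float64(0.0), 'q': array([-1.192,  0.309,  1.635, -0.   ,  1.2  , -0.07 ]), 'joint_vel': array([-0.001,  0.001, -0.001,  0.   , -0.001, -0.001]), 'tau': array([-1.0000e-03, -4.1526e+01, -2.7666e+01, -0.0000e+00,  1.0000e-02,
        0.0000e+00]), 'tcp_pos': array([ 270.827, -562.389,  241.054]), 'tool_rot': array([-0.001,  0.975,  0.223, -0.   ]), 'force': array([-0.374,  0.23 ,  1.117]), 'moment': array([-0.06 ,  0.067, -0.03 ]), 'gripper_force': np.float64(0.0), 'gripper_width': np.float64(1.0)}
stopper [([688.0, -315.0, 30.0], 0.63), ([630.0, -217.0, 47.0], 0.56)]
jar [([443.0, -130.0, 48.0], 0.78), ([565.0, 186.0, 152.0], 0.41)]
chest [([552.0, 185.0, 153.0], 0.64)]
lid_bar [([564.0, 188.0, 151.0], 0.65)]
stand [([624.0, -214.0, 44.0], 0.75), ([630.0, -217.0, 45.0], 0.66)]
mug [([496.0, -296.0, 28.0], 0.78), ([563.0, 182.0, 157.0], 0.61), ([359.0, 462.0, 95.0], 0.26)]
detergent [([648.0, -424.0, 133.0], 0.56)]
tin [([764.0, -50.0, 58.0], 0.68), ([644.0, -426.0, 131.0], 0.62)]
brush [([748.0, -209.0, 18.0], 0.75)]
pegjar [([363.0, 460.0, 98.0], 0.56), ([563.0, 184.0, 152.0], 0.5)]
```

View pics/top1.png

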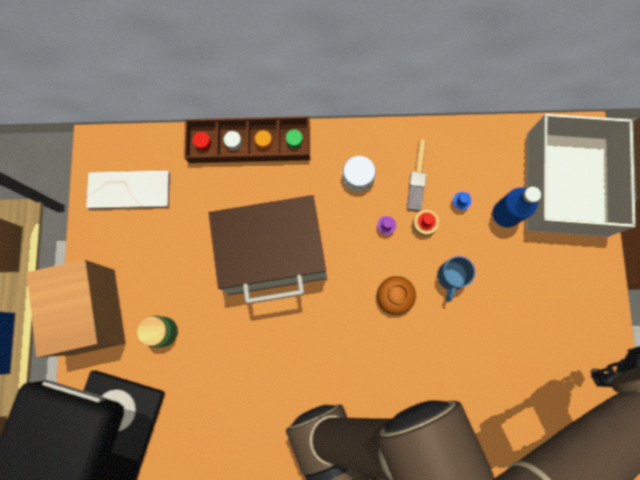

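View pics/scene1.png

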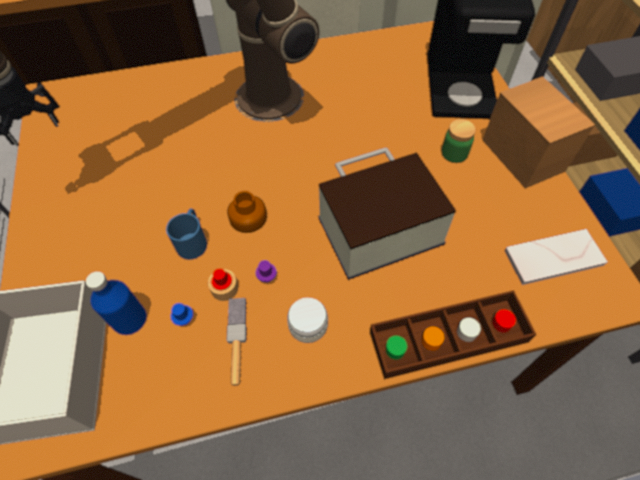

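The top picture shows the red stopper in its ring at about (427,221), a purple look-alike at (387,226), the jar at (397,296), the lid at (268,243) and its bar at (274,294). The scene picture agrees: stopper (222,280), jar (246,210), chest (385,210), bar (364,160).

```bash
python3 - <<'E'
from h import *
for c in("top","scene"):
    z=np.load(c+"1.npz"); p=z["p"].astype(int); P=z["P"]; x,y,h=P[...,0],P[...,1],P[...,2]
    near=lambda a,b,r:np.hypot(x-a,y-b)<r
    def circ(n,m):
        q=P[m]; 
        (cx,cy),r=cv2.minEnclosingCircle(q[:,:2].astype(np.float32)); print(c,n,len(q),np.round([cx,cy,r],1),"mean",q.mean(0).round(1),"zmax",np.percentile(q[:,2],[5,50,95]).round(1))
    red=(p[...,0]>120)&(p[...,1]<60)&(p[...,2]<60)
    circ("griptop",near(628,-216,45)&(h>72)); circ("collar+",near(628,-216,45)&(h>37)&red)
    circ("ring",near(628,-216,45)&(h>25))
    circ("jarrim",near(440,-130,60)&(h>78)); circ("jarbody",near(440,-130,80)&(h>15))
    m=near(560,185,200)&(abs(h-152.5)<6)
    dark=p.sum(-1)<150
    q=P[m&dark]; r=cv2.minAreaRect(q[:,:2].astype(np.float32)); print(c,"lid",len(q),np.round(r[0],1),np.round(r[1],1),r[2],q[:,2].mean())
    print(cv2.boxPoints(r).round(1).tolist())
    m=near(430,170,150)&(h>130)&(h<165)&~dark&(x<470); q=P[m]
    if len(q)>20:
        r=cv2.minAreaRect(q[:,:2].astype(np.float32)); print(c,"bar",len(q),np.round(r[0],1),np.round(r[1],1),r[2],np.percentile(q[:,2],[10,50,90]).round(1),cv2.boxPoints(r).round(1).tolist())
    for n,a,b in(("mug",496,-296),("purple",625,-140),("det",648,-424)): circ(n,near(a,b,60)&(h>(30 if n=="purple" else 75)))
E
```

```text
top griptop 106 [ 637.1 -218.8   15.5] mean [ 636.5 -219.3   77.1] zmax [72.5 77.1 81.1]
top collar+ 154 [ 635.9 -220.4   20.3] mean [ 631.5 -217.3   63.8] zmax [43.  72.5 80.5]
top ring 500 [ 635.8 -219.8   33.6] mean [ 633.2 -216.7   50.1] zmax [34.6 44.1 79.3]
top jarrim 146 [ 445.8 -132.8   26.3] mean [ 446.3 -133.2   84.6] zmax [80.3 84.5 89. ]
top jarbody 1210 [ 446.2 -132.5   50.6] mean [ 444.1 -130.2   51.1] zmax [35.5 47.6 85.1]
top lid 0 [0. 0.] [0. 0.] 0.0 nan
[[0.0, 0.0], [0.0, 0.0], [0.0, 0.0], [0.0, 0.0]]
top bar 484 [447.2 203. ] [205.2  45.2] 89.87179565429688 [147.6 151.3 155.1] [[424.3999938964844, 100.4000015258789], [469.6000061035156, 100.30000305175781], [470.1000061035156, 305.5], [424.8999938964844, 305.70001220703125]]
top mug 262 [ 489.3 -282.4   47.8] mean [ 493.6 -285.3   86.2] zmax [76.4 87.9 93.8]
top purple 279 [ 626.4 -145.7   54.1] mean [ 630.8 -132.3   46.7] zmax [30.9 41.1 66.8]
top det 1077 [ 661.4 -441.3   40.3] mean [ 653.3 -430.6  144.3] zmax [ 87.7 139.4 201.1]
scene griptop 131 [ 635.6 -223.4   15.8] mean [ 637.  -224.    77.8] zmax [73.6 77.9
[... 497 characters left out ...]
00061035156, 42.0], [687.0999755859375, 68.30000305175781], [651.4000244140625, 325.70001220703125]]
scene bar 374 [447.6 198.6] [ 44.6 205.4] 0.013238580897450447 [148.  152.8 155.6] [[425.20001220703125, 301.29998779296875], [425.29998779296875, 95.9000015258789], [469.8999938964844, 95.9000015258789], [469.79998779296875, 301.29998779296875]]
scene mug 404 [ 489.2 -285.7   48.6] mean [ 495.6 -289.    85.6] zmax [76.4 86.5 93.1]
scene purple 364 [ 628.2 -148.2   51.6] mean [ 636.9 -128.2   46.2] zmax [30.8 41.5 66.1]
scene det 1621 [ 663.4 -443.9   38.8] mean [ 675.1 -436.   144.1] zmax [ 85.8 140.9 201.7]<stdin>:14: RuntimeWarning: Mean of empty slice.
  ret = ret.dtype.type(ret / rcount)
```

```bash
cat >> h.py <<'E'
from scipy.spatial.transform import Rotation as R
def rot():
    w=np.array(arm.state()["tool_rot"]); return R.from_quat(w[[1,2,3,0]])
def down(a): # tool z down, tool x at world heading a (deg)
    c,s=np.cos(np.radians(a)),np.sin(np.radians(a)); return R.from_matrix(np.array([[c,s,0],[s,-c,0],[0,0,-1]]))
def plan(pos,Rt,n):
    r=rot(); p=np.array(arm.state()["tcp_pos"]); tot=(r.inv()*Rt).as_rotvec()
    step=(np.array(pos)-p)/n; print("turn/row",np.round(np.degrees(tot)/n,2))
    for i in range(n):
        ri=r*R.from_rotvec(tot*i/n); print(np.round(ri.inv().apply(step),1).tolist())
E
python3 - <<'E'
from h import *
plan([600,-220,230],down(90),16)
E
```

```text
turn/row [ 0.    0.   -4.02]
[27.8, -10.4, 0.8]
[28.5, -8.4, 0.8]
[29.0, -6.4, 0.8]
[29.4, -4.4, 0.8]
[29.6, -2.3, 0.8]
[29.7, -0.2, 0.8]
[29.6, 1.9, 0.8]
[29.4, 3.9, 0.8]
[29.1, 6.0, 0.8]
[28.6, 8.0, 0.8]
[28.0, 10.0, 0.8]
[27.2, 11.9, 0.8]
[26.3, 13.8, 0.8]
[25.3, 15.6, 0.8]
[24.1, 17.4, 0.8]
[22.8, 19.0, 0.8]
```

Emit:
drive_tool --moves '[28,-10,1,0,0,-4,0,28.5,-8.5,1,0,0,-4,0,29,-6.5,1,0,0,-4,0,29.5,-4.5,1,0,0,-4,0,29.5,-2.5,1,0,0,-4,0,29.5,0,1,0,0,-4,0,29.5,2,1,0,0,-4,0,29.5,4,1,0,0,-4,0]'

```text
t: 1.27
tcp_pos: [436.8, -391.1, 234.4]
tool_rot: [0.0, 0.875, 0.484, 0.0]
force: [-0.7, -0.4, 0.2]
gripper_width: 1.004
gripper_force: 0.0
```

Emit:
drive_tool --moves '[29,6,1,0,0,-4,0,28.5,8,1,0,0,-4,0,28,10,1,0,0,-4,0,27,12,1,0,0,-4,0,26.5,14,1,0,0,-4,0,25.5,15.5,1,0,0,-4,0,24,17.5,1,0,0,-4,0,23,19,1,0,0,-4,0]'

```text
t: 1.93
tcp_pos: [602.1, -219.9, 226.4]
tool_rot: [0.0, 0.708, 0.707, 0.0]
force: [-0.2, -0.1, -0.0]
gripper_width: 1.001
gripper_force: 0.0
```

```bash
python3 - <<'E'
from h import *
s=arm.state(); print(s["t"],s["tcp_pos"],s["q"],np.abs(s["joint_vel"]).max())
p,d,P=cam("wrist"); save("w1",p); s=arm.state(); print(s["tcp_pos"],rot().as_matrix().round(3).tolist())
p,d,P=cam("wrist"); p=p.astype(int)
x,y,h=P[...,0],P[...,1],P[...,2]
near=lambda a,b,r:np.hypot(x-a,y-b)<r
for n,a,b,r,lo,hi in(("grip",636,-221,28,70,90),("ring",636,-221,45,30,48),("jar",445,-135,50,76,95)):
    q=P[near(a,b,r)&(h>lo)&(h<hi)]
    if len(q)>5: print(n,len(q),[np.round(v,1) for v in cv2.minEnclosingCircle(q[:,:2].astype(np.float32))],q.mean(0).round(1))
print(arm.find_in("wrist","stopper")[:3])
m=arm.camera_model("wrist"); print(np.linalg.inv(m["camera_from_world"]).round(2).tolist())
E
```

```text
1.9333 [ 602.12262305 -219.90430951  226.38867883] [-4.18030831e-01  3.52569824e-01  1.60812967e+00 -1.04809082e-04
  1.18055509e+00 -4.16515375e-01] 0.5329843821510402
[ 605.85314927 -215.47328489  226.34742357] [[-0.004, 1.0, 0.005], [1.0, 0.004, 0.004], [0.003, 0.005, -1.0]]
grip 1052 [array([ 634.8, -222.9]), np.float64(15.0)] [ 634.4 -221.9   77.3]
ring 2791 [array([ 634.8, -222.9]), np.float64(33.0)] [ 633.1 -217.4   42.4]
jar 2561 [array([ 444.4, -136.2]), np.float64(26.8)] [ 444.4 -135.5   83.6]
[{'location': [628.7, -123.8, 30.7], 'score': 0.9}, {'location': [629.0, -219.6, 56.9], 'score': 0.82}, {'location': [688.3, -320.0, 42.9], 'score': 0.75}]
[[1.0, -0.0, 0.0, 601.96], [-0.0, -0.96, -0.27, -148.82], [0.0, 0.27, -0.96, 358.34], [0.0, 0.0, 0.0, 1.0]]
```

View pics/w1.png

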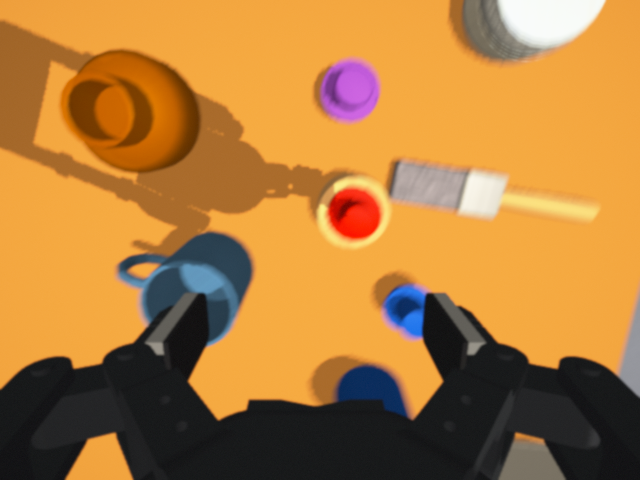

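The wrist picture shows the red stopper in its ring at (353,212), the jar mouth at (98,110), purple and blue look-alikes clear of the finger paths (jaws will close along world x).

```bash
python3 - <<'E'
from h import *
print(arm.state()["tcp_pos"])
plan([635.7,-222,115],down(90),5)
E
```

```text
[ 602.33843651 -219.26876249  226.13381551]
turn/row [ 0.   -0.   -0.02]
[-0.5, 6.7, 22.2]
[-0.5, 6.7, 22.2]
[-0.5, 6.7, 22.2]
[-0.5, 6.7, 22.2]
[-0.5, 6.7, 22.2]
```

Emit:
drive_tool --moves '[-0.5,6.7,22,0,0,0,0,-0.5,6.7,22,0,0,0,0,-0.5,6.7,22,0,0,0,0,-0.5,6.7,22,0,0,0,0,-0.5,6.7,22,0,0,0,0,0,0,0,0,0,0,0,0,0,0,0,0,0,0,0,0,0,0,0,0,0]'

```text
t: 2.75
tcp_pos: [634.6, -224.7, 117.4]
tool_rot: [0.0, 0.709, 0.705, 0.0]
force: [-0.1, 0.7, 0.3]
gripper_width: 0.999
gripper_force: 0.0
```

Emit:
drive_tool --moves '[2.5,1,10,0,0,0,0,0,0,15,0,0,0,0,0,0,15,0,0,0,0,0,0,12,0,0,0,0,0,0,7,0,0,0,0,0,0,0,0,0,0,0,0,0,0,0,0,0,0,0,0,0,0,0,0,0]'

```text
t: 3.42
tcp_pos: [636.1, -221.4, 57.5]
tool_rot: [0.0, 0.709, 0.705, 0.0]
force: [0.2, 0.3, -0.1]
gripper_width: 1.001
gripper_force: 0.0
```

Emit:
drive_tool --moves '[0,0,0,0,0,0,1,0,0,0,0,0,0,1,0,0,0,0,0,0,1,0,0,0,0,0,0,1,0,0,0,0,0,0,1,0,0,0,0,0,0,1,0,0,0,0,0,0,1,0,0,0,0,0,0,1]'

```text
t: 4.08
tcp_pos: [636.2, -221.5, 58.0]
tool_rot: [0.001, 0.709, 0.705, 0.0]
force: [0.7, -0.4, 3.5]
gripper_width: 0.334
gripper_force: 59.1
```

Emit:
drive_tool --moves '[0,0,-10,0,0,0,1,0,0,-20,0,0,0,1,0,0,-25,0,0,0,1,0,0,-25,0,0,0,1,0,0,-15,0,0,0,1,0,0,0,0,0,0,1,0,0,0,0,0,0,1,0,0,0,0,0,0,1]'

```text
t: 4.75
tcp_pos: [634.5, -220.7, 150.9]
tool_rot: [-0.001, 0.709, 0.705, -0.001]
force: [-0.4, -0.5, -1.0]
gripper_width: 0.331
gripper_force: 59.1
```

```bash
python3 - <<'E'
from h import *
s=arm.state();print(s["tcp_pos"],s["gripper_width"],s["force"])
plan([445.2,-135.5,153],down(90),8)
E
```

```text
[ 634.47787854 -220.71061642  150.85083011] 0.331071346167731 [-0.42870844 -0.48281062 -1.03825786]
turn/row [-0.02 -0.01 -0.04]
[10.5, -23.7, -0.2]
[10.5, -23.7, -0.2]
[10.6, -23.7, -0.2]
[10.6, -23.7, -0.2]
[10.6, -23.7, -0.2]
[10.6, -23.7, -0.2]
[10.6, -23.7, -0.3]
[10.6, -23.7, -0.3]
```

Emit:
drive_tool --moves '[12,-27,0,0,0,0,1,12,-27,0,0,0,0,1,12,-27,-1,0,0,0,1,12,-27,0,0,0,0,1,12,-27,-1,0,0,0,1,12,-27,0,0,0,0,1,12.5,-27.5,0,0,0,0,1,0,0,0,0,0,0,1]'

```text
t: 5.42
tcp_pos: [437.7, -131.7, 150.0]
tool_rot: [-0.007, 0.709, 0.705, -0.003]
force: [-0.3, 0.8, -1.7]
gripper_width: 0.332
gripper_force: 59.3
```

```bash
python3 - <<'E'
from h import *
p,d,P=cam("wrist"); p,d,P=cam("wrist"); save("w2",p); 
s=arm.state(); print(s["t"],s["tcp_pos"],rot().as_matrix().round(3).tolist())
p=p.astype(int); x,y,h=P[...,0],P[...,1],P[...,2]
red=(p[...,0]>110)&(p[...,1]<50)&(p[...,2]<50)&(np.hypot(x-445,y+135)<80)
q=P[red]; print("red",len(q),q.min(0).round(1),q.max(0).round(1))
for c in("top","scene"):
    p,d,P=cam(c); p=p.astype(int); x,y,h=P[...,0],P[...,1],P[...,2]
    red=(p[...,0]>110)&(p[...,1]<60)&(p[...,2]<60)&(np.hypot(x-445,y+135)<80); q=P[red]
    if len(q): print(c,len(q),q.min(0).round(1),q.max(0).round(1))
    q=P[(np.hypot(x-445,y+135)<60)&(h>78)&(h<92)&~red]
    if len(q)>5: print("rim",len(q),cv2.minEnclosingCircle(q[:,:2].astype(np.float32)))
    if c=="scene": save("s2",cv2.resize(p[140:300,160:360].astype(np.uint8),(750,600)))
E
```

```text
5.5167 [ 444.23379722 -134.72277357  152.42519468] [[0.005, 1.0, -0.004], [1.0, -0.005, 0.001], [0.001, -0.004, -1.0]]
red 9043 [ 419.6 -149.2   75.1] [464.2 -63.4 283.7]
top 6 [ 420.8 -120.8  140.4] [ 431.8 -103.8  276.2]
rim 16 ((425.00152587890625, -127.82655334472656), 9.49474811553955)
scene 192 [ 421.4 -179.6   36.8] [506.7 -90.9 224.3]
rim 109 ((445.01446533203125, -138.20533752441406), 27.416305541992188)
```

View pics/w2.png

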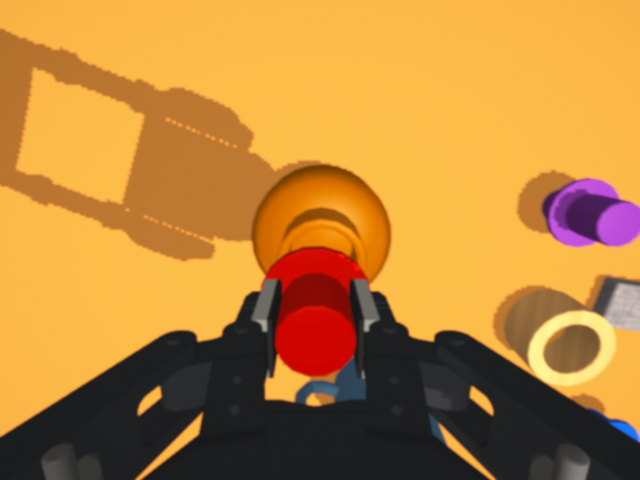

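View pics/s2.png

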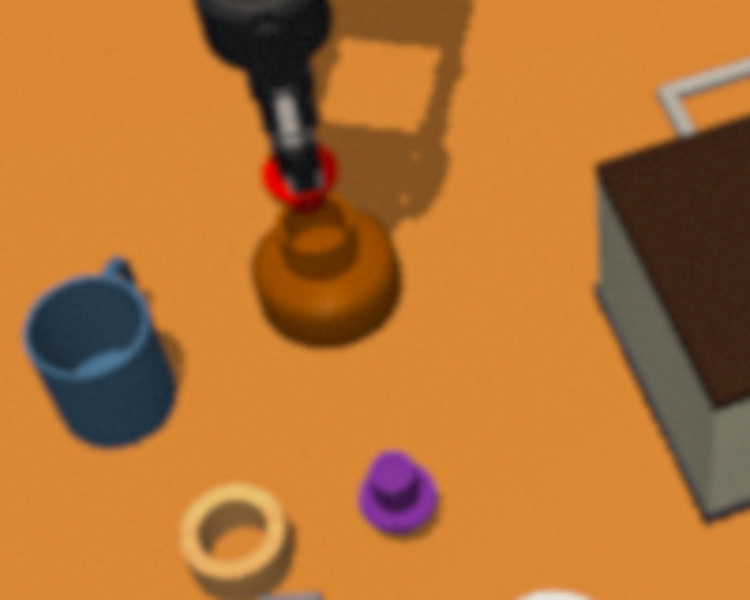

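The wrist picture shows the stopper upright in the jaws with its collar centred at column 317, and the jar's neck at column 322, about 2 mm further in +x. The scene crop shows the stopper above the jar's neck, ring empty.

Emit:
drive_tool --moves '[-0.5,1.5,5,0,0,0,1,0,0,8,0,0,0,1,0,0,8,0,0,0,1,0,0,8,0,0,0,1,0,0,5,0,0,0,1,0,0,4,0,0,0,1,0,0,0,0,0,0,1,0,0,0,0,0,0,1]'

```text
t: 6.28
tcp_pos: [447.9, -136.2, 115.9]
tool_rot: [-0.0, 0.709, 0.705, -0.0]
force: [-0.3, -0.5, -0.6]
gripper_width: 0.33
gripper_force: 59.3
```

Emit:
drive_tool --moves '[0.5,-1.5,1,0,0,0,1,0,0,2,0,0,0,1,0,0,2,0,0,0,1,0,0,2,0,0,0,1,0,0,2,0,0,0,1,0,0,1,0,0,0,1,0,0,0,0,0,0,1,0,0,0,0,0,0,1]'

```text
t: 6.95
tcp_pos: [446.2, -135.6, 106.0]
tool_rot: [-0.0, 0.709, 0.705, -0.0]
force: [-0.7, -0.2, 0.2]
gripper_width: 0.335
gripper_force: 59.3
```

Emit:
drive_tool --moves '[0,0,1,0,0,0,1,0,0,1,0,0,0,1,0,0,0.5,0,0,0,1,0,0,0.5,0,0,0,1,0,0,0.5,0,0,0,1,0,0,0,0,0,0,1,0,0,0,0,0,0,1,0,0,0,0,0,0,1]'

```text
t: 7.62
tcp_pos: [446.0, -135.5, 103.0]
tool_rot: [-0.001, 0.709, 0.705, -0.0]
force: [-4.1, 2.3, 5.7]
gripper_width: 0.331
gripper_force: 59.6
```

Emit:
drive_tool --moves '[0,-0.5,0,0,0,0,1,0,0,0,0,0,0,1,0,0,0,0,0,0,0.4,0,0,0,0,0,0,0.4,0,0,0,0,0,0,0.4,0,0,0,0,0,0,0.2,0,0,0,0,0,0,0.2,0,0,0,0,0,0,0.2]'

```text
t: 8.28
tcp_pos: [446.3, -135.9, 102.8]
tool_rot: [0.0, 0.709, 0.705, 0.0]
force: [1.2, -0.4, -0.0]
gripper_width: 0.804
gripper_force: 0.0
```

Emit:
drive_tool --moves '[0,0,-5,0,0,0,0.2,0,0,-15,0,0,0,0.2,0,0,-25,0,0,0,0.2,0,0,-30,0,0,0,0.3,0,0,-30,0,0,0,0.5,0,0,-20,0,0,0,0.65,0,0,0,0,0,0,0.65,0,0,0,0,0,0,0.65]'

```text
t: 8.95
tcp_pos: [447.2, -136.2, 229.6]
tool_rot: [0.002, 0.709, 0.705, 0.001]
force: [-0.9, 0.5, -0.1]
gripper_width: 0.351
gripper_force: 0.0
```

```bash
python3 - <<'E'
from h import *
p,d,P=cam("wrist"); p0=p; p=p.astype(int); x,y,h=P[...,0],P[...,1],P[...,2]
s=arm.state(); print(s["t"],s["tcp_pos"])
near=np.hypot(x-445,y+135)<60
red=(p[...,0]>110)&(p[...,1]<50)&(p[...,2]<50)&near
for c in("wrist","scene"):
    if c=="scene":
        p,d,P=cam("scene");p=p.astype(int); x,y,h=P[...,0],P[...,1],P[...,2]
        near=np.hypot(x-445,y+135)<60; red=(p[...,0]>110)&(p[...,1]<60)&(p[...,2]<60)&near
    q=P[near&(h>112)&red]
    print(c,"top",len(q),np.percentile(q[:,2],[10,50,90]).round(1),q.mean(0).round(1)) if len(q) else print(c,0)
    q=P[near&(h>82)&(h<96)&red]; 
    if len(q): print(c,"collar",len(q),cv2.minEnclosingCircle(q[:,:2].astype(np.float32)),np.percentile(q[:,2],[10,50,90]).round(1))
    if len(q): A=np.c_[q[:,:2]-q[:,:2].mean(0),np.ones(len(q))]; print("tilt",np.linalg.lstsq(A,q[:,2],rcond=None)[0].round(3))
    q=P[near&(h>30)&(h<60)]; print(c,"body",len(q),cv2.minEnclosingCircle(q[:,:2].astype(np.float32)))
save("w3",np.hstack([p0[100:,160:480],cv2.resize(p[140:280,200:320].astype(np.uint8),(326,380))]))
E
```

```text
9.0 [ 445.95384784 -135.72496909  227.90999516]
wrist top 1417 [121.1 122.5 123.4] [ 445.3 -135.1  122.1]
wrist collar 1324 ((444.67889404296875, -136.3478240966797), 24.186479568481445) [89.8 90.6 91.6]
tilt [2.0000e-03 4.0000e-03 9.0704e+01]
wrist body 5384 ((443.8908386230469, -136.13043212890625), 50.04228973388672)
scene top 106 [116.9 123.3 125.2] [ 449.6 -138.1  122.4]
scene collar 157 ((447.5154113769531, -136.5561065673828), 26.40814208984375) [86.3 90.6 93.8]
tilt [-3.2000e-02 -1.9000e-02  9.0446e+01]
scene body 692 ((447.01287841796875, -138.33578491210938), 50.48386764526367)
```

View pics/w3.png

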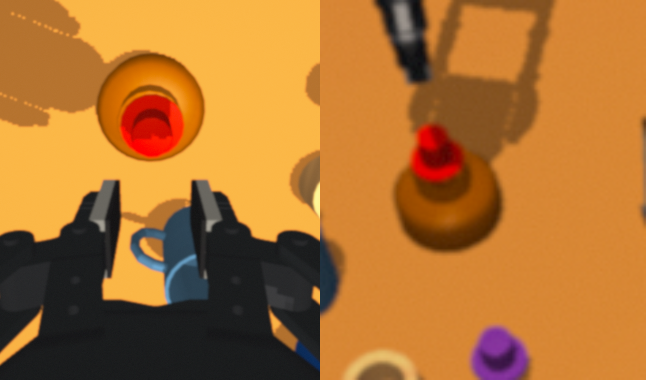

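The wrist crop shows the stopper upright and centred in the jar's neck, collar on the rim; the depth gives collar top ≈90.6 mm and grip top ≈122.5 mm, level, so it is home. Next the bar.

```bash
python3 - <<'E'
from h import *
plan([441.5,150,240],down(97.9),10)
E
```

```text
turn/row [-0.01 -0.   -0.82]
[28.5, -0.5, -1.3]
[28.5, -0.1, -1.3]
[28.5, 0.3, -1.3]
[28.5, 0.7, -1.3]
[28.5, 1.1, -1.3]
[28.5, 1.5, -1.3]
[28.5, 1.9, -1.3]
[28.5, 2.3, -1.3]
[28.4, 2.7, -1.3]
[28.4, 3.1, -1.3]
```

Emit:
drive_tool --moves '[35.5,0,-2,0,0,-1,0.65,35.5,0,-2,0,0,-1,0.65,35.5,0.5,-2,0,0,-1,0.65,35.5,1,-2,0,0,-1,0.65,35.5,2,-1,0,0,-1,0.65,35.5,3,-1,0,0,-1,0.65,35.5,3,-1,0,0,-1,0.65,36,4,-1,0,0,-1,0.65]'

```text
t: 9.72
tcp_pos: [441.8, 150.6, 237.8]
tool_rot: [-0.001, 0.658, 0.753, -0.002]
force: [0.8, -0.2, -0.6]
gripper_width: 0.347
gripper_force: 0.0
```

```bash
python3 - <<'E'
from h import *
cam("wrist"); arm.read_camera("wrist"); arm.read_camera("wrist")
p,d,P=cam("wrist"); save("w4",p); np.savez("w4.npz",p=p,P=P); p=p.astype(int); x,y,h=P[...,0],P[...,1],P[...,2]
s=arm.state(); print(s["t"],s["tcp_pos"],rot().as_matrix()[:,0].round(3))
sc=np.load("scene1.npz"),np.load("top1.npz"),{"p":p,"P":P}
u=np.array([.9905,.1374]); v=np.array([-.1374,.9905]); c0=np.array([441.3,166])
for z in sc:
    P=z["P"];q=P[(P[...,2]>135)&(P[...,2]<165)]; r=q[:,:2]-c0; a,b=r@u,r@v
    k=(abs(a)<14)&(abs(b)<50); n=q[k]
    f=np.polyfit(b[k],a[k],1) if k.sum()>10 else None
    j=(abs(a-25)<8)&(abs(b)<75)   # the two arms
    print(k.sum(),"bar a,slope",f,"z",np.percentile(n[:,2],[10,50,90]).round(1) if len(n) else 0,"arms b",[b[j&(b*sg>0)].mean().round(1) if (j&(b*sg>0)).any() else None for sg in(1,-1)])
E
```

```text
9.9167 [442.20885261 149.64972277 237.97546186] [-0.137  0.991 -0.001]
189 bar a,slope [-0.00558591 -0.68868295] z [147.7 152.6 155.3] arms b [np.float64(63.6), np.float64(-65.7)]
212 bar a,slope [-0.00269468 -1.3794927 ] z [147.7 151.6 155. ] arms b [np.float64(68.9), np.float64(-60.7)]
2912 bar a,slope [-1.55436355e-03 -3.51381489e+00] z [149.8 152.2 153.4] arms b [np.float64(66.8), np.float64(-60.4)]
```

View pics/w4.png

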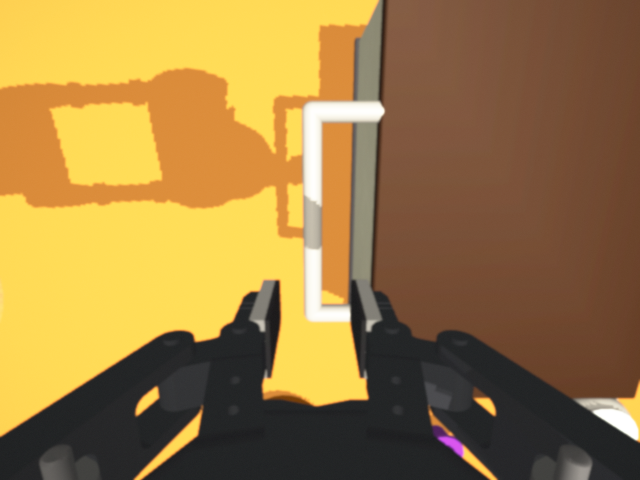

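The wrist picture shows the bar upright at columns 305-321 (centre 313, rows 105-315), jaws (centre 317) straddling its line and clear of the lid's edge at about column 375.

Emit:
drive_tool --moves '[6,-0.4,15,0,0,0,0.65,6,-0.4,16,0,0,0,0.65,6,-0.3,16,0,0,0,0.65,0,0,16,0,0,0,0.65,0,0,0,0,0,0,0.65,0,0,0,0,0,0,0.65,0,0,0,0,0,0,0.65,0,0,0,0,0,0,0.65]'

```text
t: 10.58
tcp_pos: [441.0, 166.4, 177.7]
tool_rot: [0.001, 0.658, 0.753, 0.001]
force: [0.3, -0.5, 0.2]
gripper_width: 0.346
gripper_force: 0.0
```

Emit:
drive_tool --moves '[1.5,-2,5,0,0,0,0.65,0,0,8,0,0,0,0.65,0,0,8,0,0,0,0.65,0,0,8,0,0,0,0.65,0,0,6,0,0,0,0.65,0,0,4,0,0,0,0.65,0,0,0,0,0,0,0.65,0,0,0,0,0,0,0.65]'

```text
t: 11.25
tcp_pos: [437.6, 168.1, 137.3]
tool_rot: [-0.0, 0.658, 0.753, -0.0]
force: [0.3, 0.8, 0.7]
gripper_width: 0.353
gripper_force: 0.0
```

```bash
python3 - <<'E'
from h import *
cam("wrist"); p,d,P=cam("wrist"); save("w5",p[60:,120:520])
s=arm.state(); print(s["t"],s["tcp_pos"],s["force"])
E
```

```text
11.35 [438.19101434 168.26741199 137.9836103 ] [ 0.45192196 -0.89993248 -0.30774327]
```

View pics/w5.png

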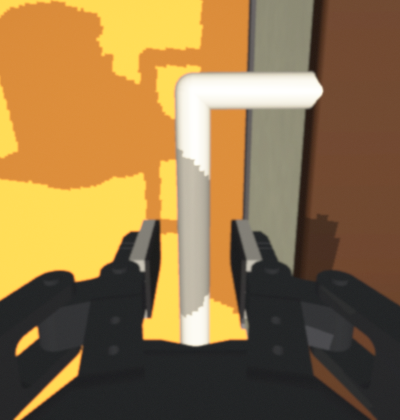

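The crop shows the bar at column 194, midway between the jaws (155 and 236). Close.

Emit:
drive_tool --moves '[0,0,0,0,0,0,1,0,0,0,0,0,0,1,0,0,0,0,0,0,1,0,0,0,0,0,0,1,0,0,0,0,0,0,1,0,0,0,0,0,0,1,0,0,0,0,0,0,1,0,0,0,0,0,0,1]'

```text
t: 12.02
tcp_pos: [437.4, 168.2, 138.3]
tool_rot: [-0.0, 0.658, 0.753, -0.0]
force: [-4.2, -0.2, 5.2]
gripper_width: 0.119
gripper_force: 58.6
```

```bash
python3 - <<'E'
from h import *
s=arm.state(); p=np.array(s["tcp_pos"]); print(p,s["force"],s["gripper_width"],s["q"])
# arc: r=(-230,6) about hinge; du along chest x, dz up, per 2.5 deg then to 60
th=np.radians(np.arange(0,60.1,2.5)); X=-230*np.cos(th)+6*np.sin(th); Z=230*np.sin(th)+6*np.cos(th)
print(np.c_[np.arange(0,60.1,2.5)[1:],np.diff(X),-np.diff(Z)].round(1).tolist()); print(X[-1]-X[0],Z[-1]-Z[0])
E
```

```text
[437.43177544 168.19106028 138.28914217] [-4.20535588 -0.17240146  5.18969667] 0.1189910598083828 [2.73992883e-01 1.43805017e-01 2.07440099e+00 2.37301636e-04
 9.24401998e-01 1.39068036e-01]
[[2.5, 0.5, -10.0], [5.0, 0.9, -10.0], [7.5, 1.4, -9.9], [10.0, 1.8, -9.9], [12.5, 2.2, -9.8], [15.0, 2.6, -9.7], [17.5, 3.1, -9.6], [20.0, 3.5, -9.4], [22.5, 3.9, -9.3], [25.0, 4.3, -9.1], [27.5, 4.7, -8.9], [30.0, 5.1, -8.7], [32.5, 5.4, -8.4], [35.0, 5.8, -8.2], [37.5, 6.1, -7.9], [40.0, 6.5, -7.7], [42.5, 6.8, -7.4], [45.0, 7.1, -7.1], [47.5, 7.4, -6.8], [50.0, 7.7, -6.4], [52.5, 8.0, -6.1], [55.0, 8.2, -5.7], [57.5, 8.5, -5.4], [60.0, 8.7, -5.0]]
120.1961524227066 196.18584287042088
```

Emit:
drive_tool --moves '[0,0.5,-10,0,0,0,1,0,0.9,-10,0,0,0,1,0,1.4,-9.9,0,0,0,1,0,1.8,-9.9,0,0,0,1,0,2.2,-9.8,0,0,0,1,0,2.6,-9.7,0,0,0,1,0,3.1,-9.6,0,0,0,1,0,3.5,-9.4,0,0,0,1]'

```text
t: 12.68
tcp_pos: [452.5, 170.3, 216.7]
tool_rot: [-0.001, 0.658, 0.753, -0.001]
force: [-4.1, 1.9, -1.7]
gripper_width: 0.117
gripper_force: 58.3
```

Emit:
drive_tool --moves '[0,3.9,-9.3,0,0,0,1,0,4.3,-9.1,0,0,0,1,0,4.7,-8.9,0,0,0,1,0,5.1,-8.7,0,0,0,1,0,5.4,-8.4,0,0,0,1,0,5.8,-8.2,0,0,0,1,0,6.1,-7.9,0,0,0,1,0,6.5,-7.7,0,0,0,1]'

```text
t: 13.35
tcp_pos: [492.2, 175.9, 285.5]
tool_rot: [-0.003, 0.658, 0.753, -0.003]
force: [-11.3, 0.9, 6.4]
gripper_width: 0.119
gripper_force: 58.7
```

Emit:
drive_tool --moves '[0,6.5,-7.5,0,0,0,1,0,6.8,-7.2,0,0,0,1,0,7.2,-6.8,0,0,0,1,0,7.4,-6.5,0,0,0,1,0,7.7,-6.2,0,0,0,1,0,8,-5.8,0,0,0,1,0,8.2,-5.5,0,0,0,1,0,8.4,-5,0,0,0,1]'

```text
t: 14.02
tcp_pos: [554.5, 184.8, 339.0]
tool_rot: [-0.001, 0.658, 0.753, 0.001]
force: [-6.9, 1.2, 6.4]
gripper_width: 0.116
gripper_force: 58.4
```

Emit:
drive_tool --moves '[0,0,0,0,0,0,1,0,0,0,0,0,0,1,0,0,0,0,0,0,1,0,0,0,0,0,0,1,0,0,0,0,0,0,1,0,0,0,0,0,0,1,0,0,0,0,0,0,1,0,0,0,0,0,0,1]'

```text
t: 14.68
tcp_pos: [554.4, 184.8, 338.9]
tool_rot: [-0.0, 0.658, 0.753, 0.001]
force: [-8.6, 1.6, 8.4]
gripper_width: 0.114
gripper_force: 59.6
```

```bash
python3 - <<'E'
from h import *
s=arm.state(); p=np.array(s["tcp_pos"]); print(s["t"],p,s["force"],s["gripper_width"])
u=np.array([.9905,.1374]); v=np.array([-.1374,.9905]); H=np.array([665.2,199.8])
g=p+8*np.array([0,0,1]); a=(g[:2]-H)@u; zz=g[2]-140.5; print("angle from grasp",np.degrees(np.arctan2(zz,-a)-np.arctan2(6,230)), "radius",np.hypot(a,zz))
for c in("scene","top","wrist"):
    p,d,P=cam(c)
    if c=="scene": save("s6",p)
    q=P[(p.astype(int).sum(-1)<190)&(P[...,2]>155)&(P[...,2]<330)]; r=q[:,:2]-H; A,B=r@u,r@v
    k=(abs(B)<125)&(A>-130)&(A<40); A,Z=A[k],q[k][:,2]-140.5
    # keep pixels on the lid's visible face via robust line fit
    if k.sum()<200: print(c,k.sum()); continue
    best=max(((abs(A*np.sin(t)+Z*np.cos(t)-o)<2.5).sum(),t,o) for t in np.radians(np.arange(40,75,.25)) for o in np.arange(-6,20,1.))
    print(c,k.sum(),best[0],np.degrees(best[1]),best[2])
E
```

```text
14.6833 [554.41656364 184.79726545 338.86788402] [-8.5665639   1.55771562  8.36502654] 0.11432284899359692
angle from grasp 60.06064156312486 radius 234.70244443209566
scene 8680 7596 59.25000000000001 13.0
top 1176 1034 58.5 16.0
wrist 28690 25210 58.25 14.0
```

View pics/s6.png

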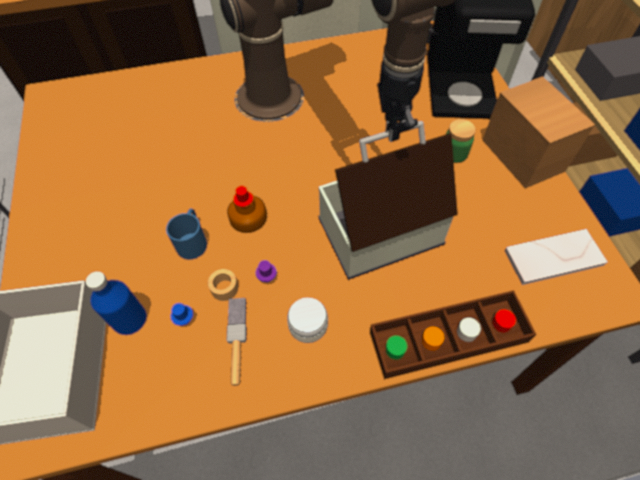

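The scene picture shows the lid held open by the gripper on its bar, the jar with its red stopper standing at (246,207), nothing else disturbed. Now a sharper angle measurement, calibrated on the closed-lid images.

```bash
cat > ang.py <<'E'
from h import *
u=np.array([.9905,.1374]); v=np.array([-.1374,.9905]); H=np.array([665.2,199.8])
def tilt(p,P,t0):
    q=P[(p.astype(int).sum(-1)<190)&(P[...,2]>145)&(P[...,2]<335)]; r=np.c_[(q[:,:2]-H)@u,(q[:,:2]-H)@v,q[:,2]-140.5]
    t=np.radians(t0); n=np.array([np.sin(t),0,np.cos(t)]); al=r@np.array([-np.cos(t),0,np.sin(t)])
    r=r[(abs(r[:,1])<118)&(al>15)&(al<180)]; o=12
    for w in(12,6,4,4,4):
        o=np.median((r@n)[abs(r@n-o)<w]); k=abs(r@n-o)<w
        c=r[k].mean(0); n=np.linalg.svd(r[k]-c,full_matrices=False)[2][2]; n*=np.sign(n[2]); o=c@n
    return len(r[k]),np.degrees(np.arctan2(n[0],n[2])).round(2),n[1].round(3),o.round(1)
E
python3 - <<'E'
from ang import *
z=np.load("scene1.npz"); print("closed scene",tilt(z["p"],z["P"],0))
z=np.load("top1.npz"); p=z["p"].copy(); m=p.astype(int).sum(-1)<260; p[m]=0; print("closed top",tilt(p,z["P"],0))
z=np.load("w4.npz"); p=z["p"].copy(); p[p.astype(int).sum(-1)<330]=0; print("closed wrist",tilt(p,z["P"],0))
for c in("scene","top","wrist"):
    p,d,P=cam(c); p=p.copy(); p[p.astype(int).sum(-1)<260]=0; print(c,tilt(p,P,60))
E
```

```text
closed scene (5657, np.float64(0.02), np.float64(-0.0), np.float64(13.5))
closed top (5766, np.float64(-0.15), np.float64(-0.0), np.float64(12.7))
closed wrist (85125, np.float64(-0.03), np.float64(0.0), np.float64(12.8))
scene (7201, np.float64(59.49), np.float64(0.004), np.float64(12.7))
top (827, np.float64(59.35), np.float64(0.003), np.float64(14.6))
wrist (19486, np.float64(59.37), np.float64(0.005), np.float64(12.6))
```

Emit:
drive_tool --moves '[0,0.8,-1,0,0,0,1,0,0.8,-1,0,0,0,1,0,0,0,0,0,0,1,0,0,0,0,0,0,1,0,0,0,0,0,0,1,0,0,0,0,0,0,1,0,0,0,0,0,0,1,0,0,0,0,0,0,1]'

```text
t: 15.65
tcp_pos: [556.0, 185.0, 339.8]
tool_rot: [-0.001, 0.658, 0.753, 0.001]
force: [-6.3, 2.9, 5.3]
gripper_width: 0.115
gripper_force: 59.2
```

```bash
python3 - <<'E'
from ang import *
for c in("scene","wrist","scene","wrist"):
    p,d,P=cam(c); p=p.copy(); p[p.astype(int).sum(-1)<260]=0; print(c,tilt(p,P,60))
s=arm.state(); print(s["t"],s["force"],s["gripper_width"],np.abs(s["joint_vel"]).max())
E
```

```text
scene (7204, np.float64(59.94), np.float64(0.004), np.float64(12.8))
wrist (19108, np.float64(59.83), np.float64(0.005), np.float64(12.6))
scene (7193, np.float64(59.96), np.float64(0.004), np.float64(12.7))
wrist (19114, np.float64(59.83), np.float64(0.005), np.float64(12.6))
15.85 [-6.60343616  1.82895169  5.10495717] 0.11407119141782106 0.001393211316567462
```

Lid at 59.9°, steady, stopper home. Handing in.

```bash
python3 -c "
from bench import arm
print(arm.close_job())"
```

```text
the job is handed in; nothing more can be done
None
```

I set the red stopper fully home in the jar and let go of it. The arm is holding the chest's lid open, steady at a measured 59.9°, and I handed the job in at about 16 s.

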